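# Walk the bench charger back against its stop

## Task

Slide the big battery charger away from you along the bench until its far side stands flat against the low steel stop strip, square to the strip and with its ends in line with the strip's ends. Its knobs and meter stick out of the middle of the near side and must not be touched, so push its two near corners in turn, a little at a time; do not lift or tip it, and leave the plain parts case where it is.

Things in the scene. Friction and masses are not known exactly. Their poses are not given: they have to be found in the camera images.
- charger: Grey steel box, vent slots in its lid, flat bottom: 100 mm deep (x), 220 wide (y), 60 high, about 0.9 kg; the widest box here. Origin: centre of its underside; x points from its near side (controls) to its far side, z up. Near face at x = -50 mm, bare for 55 mm at each end (|y| 55 to 110 mm): push there. Pushed at one end it turns about a point some 60 mm beyond its middle towards the other end.
- controls: Control panel, part of the charger: black plate 110 mm wide (y), 46 mm high, standing 12 mm out of the middle of the near face, with a meter and two knobs that reach 26 mm out. Origin: on the near face, mid-width, at bench height; x points into the charger. Fragile: do not touch.
- stop: Fixed dark steel strip, 220 mm long (y), 25 mm high, on the bench beyond the charger. Origin: on the bench, where the charger's origin belongs; x points away from the robot, square to the strip, y along it. Its near face lies at x = 52 mm, so a charger flat against it has its origin at x = 2 mm.
- case: Bystander: plain grey steel parts case with a seam, two clasps and a slim grip on its lid, no vents or knobs, 110 x 170 x 62 mm, 1.2 kg. Origin: centre of its underside. It stands to the left or right of the work.
Not all that is in view belongs to the job. Of the things that look like the stop, the largest one is meant.

How it is judged:
At the end, for the whole second after the job is handed in: The charger stands at rest, flat on the bench, at most 15 mm short of touching the stop strip (measured at its middle), centred on the strip within 25 mm and square to it within 10 degrees (x of charger in the frame of stop between -0.013 and 0.01 m and y of charger in the frame of stop between -0.025 and 0.025 m and angle between the x axis of charger and the x axis of stop, either way round below 0.175 rad and angle between charger's own z axis and vertical below 0.05 rad and height (world z) of charger below 0.008 m and linear speed of charger below 0.01 m/s).
It fails at once if the charger's controls were touched (more than 1 N) (contact force between any of the fingers, the arm and controls above 1 N).
It fails at once if the charger was lifted more than 15 mm or tipped more than 11 degrees (height (world z) of charger above 0.015 m or angle between charger's own z axis and vertical above 0.2 rad).
It fails at once if the parts case was moved more than 20 mm (distance of case from where it was at the start of the episode above 0.02 m).
It also fails if it takes over 67 s, if anything falls off the work surface, if the arm or the gripper's body presses on something with over 40 N, if the wrist force passes 120 N, or if a joint passes its speed limit or range.

## Robot

A 6-joint arm with a two-finger parallel gripper is mounted at the origin on the work surface. World frame = base frame: x ahead of the robot, y to its left, z up, the work surface at z = 0. Lengths are in m, angles in rad, forces in N, time in s.
With the tool pointing down it reaches from about 0.3 to 0.875 m from the base axis. Payload 6.4 kg.
Tool frame: the origin (TCP) lies midway between the tips of the shut fingers; the grasp point (between the pads) lies 19 mm behind it; z points along the fingers, y is the direction in which the jaws open and shut (so a half turn about z gives the same grasp; the last joint's range is limited). The gripper opens to 88 mm and grips with 3 to 60 N. Pads are 18 mm wide; open, the fingers measure 123 mm over their backs; the gripper's body (75 mm by 187 mm) begins 45 mm behind the grasp point.
Start: joints at [1.044, 0.181, 1.607, -0, 1.354, -0.206], TCP at [0.181, 0.546, 0.216] pointing down, gripper open.
Joint ranges: [-2.99, 2.99], [-0.89, 2.07], [0.3, 2.58], [-1.14, 4.28], [0, 2.63], [-3.12, 3.12]. Speed limits (rad/s): [2.57, 2.57, 3.01, 3.14, 3.14, 3.14].

## Interface

Orientations are given as a unit quaternion [w, x, y, z].
In Python, from bench import status, eyes, ticket gives the robot as it stands. The module is installed in compiled form; this text tells all that it offers.
- The arm moves only by the tool carry_out, never from a script. Its argument "rows" is a list that holds one entry, the list of rows, each a list of 6 numbers: the shift along the world's x, y, z in mm, then the turn, a rotation vector about the world's x, y, z in degrees. A call has 1 to 20 rows; each row shifts and turns the pose as measured when the row begins; what a row does not reach is not made up. A row lasts 1/8 s, in which the tool goes at most 62.5 mm and 10.7 degrees, less where a joint would pass 70% of its speed; a pose out of reach is approached as far as the arm can. A call with a gripper value outside its range is refused whole. "claw" is the opening in per cent of the stroke, from 0 (shut) to 100 (fully open), set as the call begins (left out, the last holds). The fingers move at their own pace and stop on an object; "force" is the grip in N (left out, the last holds). Time passes only in rows, so rows that do not move let the fingers close. It gives the time, the measured TCP pose, the force and the opening at its end, in the units of the state.
- status.get_state(): the state, without advancing time (a new reading comes with each control period).
- eyes.snapshot(name): name is "scene" or "side" or "wrist"; returns a dict with "img" (400x640x3 uint8, red, green, blue), "range_z" (400x640 float32, m along the optical axis (not along the pixel's ray), 0 where there is no reading), "vfov" (degrees; the focal length in pixels is half the picture's height over the tangent of half this angle, whatever the lens; pixels are square), "cx", "cy" (the principal point, pixels), "D" ([k1, k2, p1, p2, k3] as OpenCV has them; the pictures are not rectified), "position" and "orientation" of the camera in the world. Camera axes: x right, y down, z forward; pixel columns grow to the right and rows downward; lengths in m; the calibration is good to about 2 mm. A picture is of the moment at which its call begins.
- ticket.close_job(): hands the job in, once; it reports no verdict.
The state is a dict: "clock": time; "joints": joint angles; "qd": joint speeds; "joint_efforts": joint torques, N m; "tool_pos": TCP position; "tcp_rot": TCP orientation; "force": force on the tool from outside, world axes, zero at the start; "torque": the same for the moment, N m; "opening": opening from 0.0 (shut) to 1.0 (fully open).
Only numpy, scipy, OpenCV 4.12 (cv2) and the standard library are available. Lean on these libraries where they do the work, as an engineer would, in place of code of your own. Each camera call takes 0.05 s, during which the arm holds its last target. There are 200 camera calls.

## Working session

There is one attempt and no reset: what is moved stays moved. The work goes in short steps, Python scripts to look and compute and a tool call to move; the robot and the scene stay as the last step left them, time stands still between calls to the robot, and variables do not carry over. Pictures are saved under pics/ and viewed, about 8 in all and at most 12, crops included, and the job is handed in when it is done.

Besides the shell and the picture viewer there is one more tool, called after "Emit:" as name(argument=value, ...), one argument or row to a line, values as JSON. carry_out: Moves the arm, as the interface text tells. Its arguments: {"type":"object","properties":{"rows":{"type":"array","items":{"type":"array","items":{"type":"array","items":{"type":"number"}}}},"claw":{"type":"number"},"force":{"type":"number"}},"required":["rows"]}

```bash
mkdir -p pics
cat > h.py <<'E'
import numpy as np, cv2
from scipy.spatial.transform import Rotation as R
from bench import status, eyes, ticket
def snap(n):
    s=eyes.snapshot(n); h=s['img'].shape[0]; f=h/2/np.tan(np.radians(s['vfov'])/2)
    s['K']=np.array([[f,0,s['cx']],[0,f,s['cy']],[0,0,1.]]); q=s['orientation']
    s['R']=R.from_quat([q[1],q[2],q[3],q[0]]).as_matrix(); s['p']=np.array(s['position']); s['D']=np.array(s['D'],float); return s
def rays(s,uv):
    n=cv2.undistortPoints(np.array(uv,float).reshape(-1,1,2),s['K'],s['D']).reshape(-1,2)
    return np.c_[n,np.ones(len(n))]
def onplane(s,uv,z):
    d=rays(s,uv)@s['R'].T; return s['p']+d*((z-s['p'][2])/d[:,2])[:,None]
def cloud(s):
    v,u=np.mgrid[0:400,0:640]; r=rays(s,np.c_[u.ravel(),v.ravel()])
    P=(r*s['range_z'].ravel()[:,None])@s['R'].T+s['p']; P[s['range_z'].ravel()==0]=np.nan
    return P.reshape(400,640,3)
def save(s,n): cv2.imwrite('pics/'+n,s['img'][:,:,::-1])
E
python3 - <<'E'
from h import *
print(status.get_state())
for n in('scene','side'):
    s=snap(n); save(s,n+'0.png'); print(n,s['p'],s['R'][:,2],s['vfov'],s['D'])
a=[cv2.imread(f'pics/{n}0.png') for n in('scene','side')]
E
```

```text
{'clock': 0.0, 'joints': array([ 1.04372004e+00,  1.81530861e-01,  1.60797959e+00, -4.21432276e-05,
        1.35381784e+00, -2.06304644e-01]), 'qd': array([ 3.94199411e-04,  6.98708694e-04,  1.25936756e-03, -5.60838013e-05,
        8.59305188e-04,  1.25511673e-03]), 'joint_efforts': array([-7.23820667e-04, -4.33883142e+01, -3.41836774e+01,  7.01516122e-02,
        3.87588004e-02, -1.36435965e-04]), 'tool_pos': array([0.18100245, 0.54516627, 0.21532964]), 'tcp_rot': array([-2.91932878e-04,  1.59694530e-01,  9.87166097e-01, -8.17505401e-04]), 'force': array([-0.41298568,  0.35129178,  0.38342423]), 'torque': array([-0.01307169, -0.04481862,  0.00444644]), 'opening': 1.0003355039555095}
scene [0.75014987 0.35708179 0.75042306] [-0.31986431 -0.42642305 -0.84607931] 47.04675624062742 [-0.06596755  0.          0.          0.          0.        ]
side [ 0.21406772 -0.72856352  0.99221078] [ 0.23294338  0.57764834 -0.78234249] 42.88167660622888 [-0.02169597  0.          0.          0.          0.        ]
```

View pics/scene0.png

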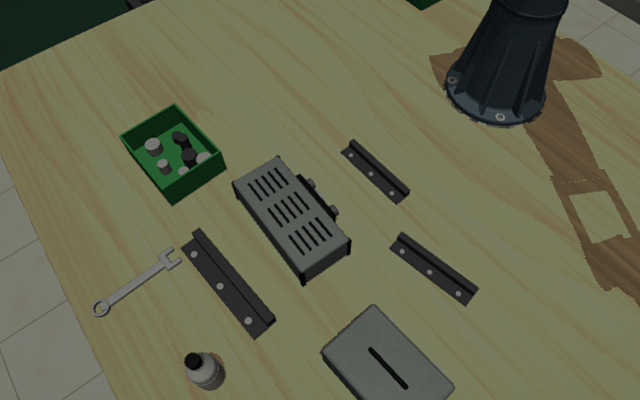

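View pics/side0.png

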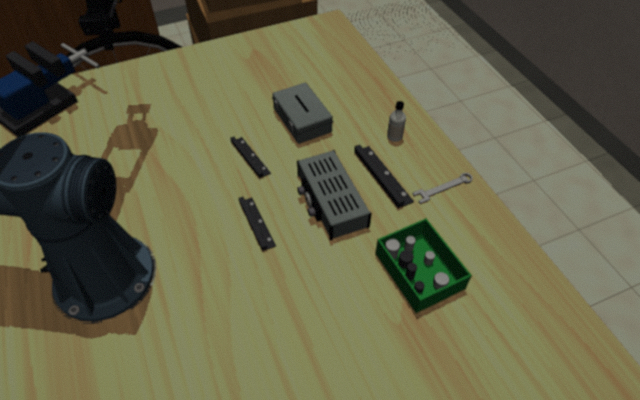

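The scene view has the charger at about (290,220), controls toward the robot at (318,195). The long strip is at (228,285), the case at (388,355), and there are two smaller decoy strips. The side view agrees.

```bash
cat > meas.py <<'E'
from h import *
def comps(s,lo,hi,minA=40):
    P=cloud(s); m=((P[...,2]>lo)&(P[...,2]<hi)&(np.hypot(P[...,0],P[...,1])>.22)).astype(np.uint8)
    n,l,st,c=cv2.connectedComponentsWithStats(m); o=[]
    for i in range(1,n):
        if st[i,4]<minA: continue
        q=P[l==i]; r=cv2.minAreaRect(q[:,:2].astype(np.float32)*1000)
        o.append((st[i,4],c[i].round(),q[:,2].mean().round(4),np.round(r[0]),np.round(r[1]),round(r[2],1),cv2.boxPoints(r).round().tolist()))
    return o
if __name__=='__main__':
    for n in('scene','side'):
        s=snap(n)
        for lo,hi in((.052,.07),(.018,.032)):
            print(n,lo)
            for o in comps(s,lo,hi): print(*o)
E
python3 meas.py
```

```text
scene 0.052
963 [170. 145.] 0.0583 [ 659. -267.] [131. 176.] 3.2 [[589.0, -183.0], [599.0, -359.0], [730.0, -351.0], [720.0, -176.0]]
6711 [291. 213.] 0.0597 [557.  -2.] [225. 116.] 88.6 [[496.0, -113.0], [612.0, -116.0], [618.0, 109.0], [502.0, 112.0]]
7392 [384. 361.] 0.0624 [604. 301.] [113. 171.] 4.0 [[542.0, 383.0], [554.0, 212.0], [667.0, 220.0], [655.0, 391.0]]
139 [211. 375.] 0.0603 [812. 148.] [45. 23.] 22.4 [[787.0, 150.0], [795.0, 129.0], [837.0, 146.0], [829.0, 167.0]]
scene 0.018
69 [423.   2.] 0.0234 [ -76. -305.] [27. 52.] 50.4 [[-105.0, -299.0], [-65.0, -332.0], [-48.0, -311.0], [-88.0, -278.0]]
371 [165. 131.] 0.025 [ 626. -312.] [ 89. 179.] 45.0 [[531.0, -281.0], [657.0, -407.0], [721.0, -344.0], [594.0, -217.0]]
62 [175. 135.] 0.0243 [ 634. -310.] [20. 17.] 27.8 [[621.0, -308.0], [629.0, -323.0], [646.0, -313.0], [639.0, -298.0]]
204 [153. 145.] 0.0275 [ 682. -314.] [31. 32.] 22.9 [[662.0, -305.0], [674.0, -335.0], [703.0, -323.0], [690.0, -293.0]]
82 [359. 147.] 0.0192 [358. -50.] [14. 54.] 1.3 [[351.0, -23.0], [352.0, -77.0], [366.0, -76.0], [365.0, -23.0]]
41 [1
[... 2952 characters left out ...]
12. -242.] [ 64. 166.] 29.8 [[642.0, -186.0], [725.0, -330.0], [781.0, -298.0], [698.0, -154.0]]
309 [415. 284.] 0.0251 [ 619. -300.] [104. 212.] 41.3 [[510.0, -255.0], [650.0, -414.0], [728.0, -346.0], [588.0, -186.0]]
68 [429. 257.] 0.0278 [ 686. -256.] [20. 21.] 59.6 [[672.0, -259.0], [690.0, -269.0], [700.0, -252.0], [682.0, -242.0]]
45 [404. 263.] 0.0247 [ 630. -246.] [14. 30.] 49.2 [[614.0, -241.0], [637.0, -261.0], [646.0, -251.0], [623.0, -231.0]]
168 [441. 280.] 0.0264 [ 681. -316.] [29. 32.] 90.0 [[665.0, -330.0], [697.0, -330.0], [697.0, -301.0], [665.0, -301.0]]
80 [419. 286.] 0.0233 [ 630. -309.] [22. 19.] 31.6 [[616.0, -306.0], [626.0, -322.0], [644.0, -311.0], [634.0, -295.0]]
```

```bash
cat > prof.py <<'E'
from h import *
# charger edges from depth, per y bin (mm): near/far x of lid
def prof(n='scene'):
    s=snap(n);P=cloud(s).reshape(-1,3)*1000
    q=P[(abs(P[:,2]-60)<3)&(P[:,0]>440)&(P[:,0]<720)&(abs(P[:,1])<150)]
    for y in range(-115,130,15):
        b=q[abs(q[:,1]-y)<4]
        if len(b)>8: print(n,y,len(b),np.percentile(b[:,0],[2,98]).round())
    r=cv2.minAreaRect(q[:,:2].astype(np.float32)); print(r)
if __name__=='__main__': prof(); prof('side')
E
python3 prof.py
```

```text
scene -115 14 [550. 604.]
scene -100 184 [515. 608.]
scene -85 202 [515. 609.]
scene -70 204 [515. 610.]
scene -55 200 [515. 609.]
scene -40 209 [515. 610.]
scene -25 199 [515. 610.]
scene -10 218 [517. 612.]
scene 5 229 [517. 612.]
scene 20 230 [517. 611.]
scene 35 241 [518. 611.]
scene 50 244 [518. 612.]
scene 65 245 [517. 612.]
scene 80 257 [519. 613.]
scene 95 258 [519. 613.]
scene 110 45 [517. 614.]
((560.5802001953125, -1.1649322509765625), (221.355224609375, 108.21537017822266), 88.32331848144531)
side -115 26 [512. 604.]
side -100 101 [510. 605.]
side -85 105 [512. 605.]
side -70 101 [514. 606.]
side -55 88 [511. 605.]
side -40 97 [513. 606.]
side -25 90 [511. 607.]
side -10 90 [514. 607.]
side 5 89 [513. 605.]
side 20 83 [512. 607.]
side 35 82 [516. 607.]
side 50 78 [516. 605.]
side 65 80 [516. 611.]
side 80 86 [515. 609.]
side 95 76 [518. 610.]
((555.0507202148438, -5.045112609863281), (223.2289581298828, 111.04568481445312), 88.99958038330078)
```

Emit:
carry_out(
  rows=[
    [[20,-50,0,0,0,-10],[20,-50,0,0,0,-10],[20,-50,0,0,0,-10],[20,-50,0,0,0,-10],[20,-50,0,0,0,-10],[20,-50,0,0,0,-10],[20,-50,0,0,0,-10],[20,-50,0,0,0,0],[20,-50,0,0,0,0],[20,-50,0,0,0,0],[20,-50,0,0,0,0],[20,-50,0,0,0,0],[0,0,0,0,0,0]],
  ],
  claw=0,
  force=60,
)

```text
clock: 1.92
tool_pos: [0.4257, -0.0741, 0.2177]
tcp_rot: [0.004, 0.711, 0.703, 0.003]
force: [0.0, 1.3, -0.2]
opening: 0.006
```

Emit:
carry_out(
  rows=[
    [[10,-16,-45,0,0,0],[0,0,-50,0,0,0],[0,0,-50,0,0,0],[0,0,-40,0,0,0],[0,0,0,0,0,0]],
  ],
)

```text
clock: 2.55
tool_pos: [0.4352, -0.0866, 0.03]
tcp_rot: [0.005, 0.711, 0.704, 0.005]
force: [-0.2, -0.1, -0.2]
opening: 0.006
```

Run:
```python
from h import *
print(status.get_state()['tool_pos'])
s=snap('scene'); save(s,'s1.png')
```

```text
[ 0.43522501 -0.08661758  0.02996924]
```

View pics/s1.png

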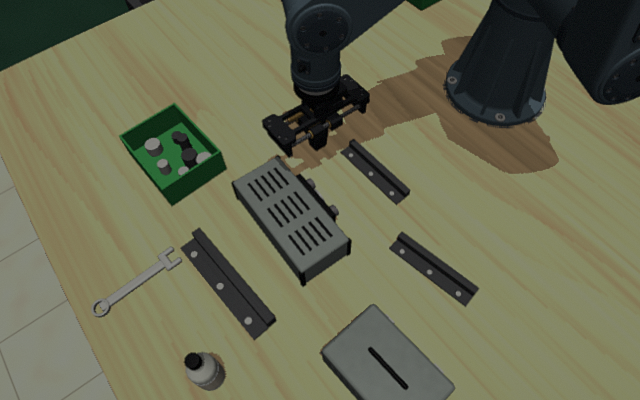

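The fingers are at about (318,140), behind the right near corner and clear of the knobs. Next I push that end.

Emit:
carry_out(
  rows=[
    [[20,-2,-2,0,0,0],[20,0,0,0,0,0],[10,0,0,0,0,0],[8,0,0,0,0,0],[6,0,0,0,0,0],[6,0,0,0,0,0],[6,0,0,0,0,0],[6,0,0,0,0,0],[0,0,0,0,0,0]],
  ],
)

```text
clock: 3.72
tool_pos: [0.5265, -0.0895, 0.0389]
tcp_rot: [0.012, 0.71, 0.704, 0.007]
force: [-0.1, -0.3, -0.3]
opening: 0.003
```

```bash
cat > pose.py <<'E'
from h import *
# charger pose in stop frame from lid edges in depth; fits far and near long edges robustly
yaw0=np.radians(4.1); O=np.array([640.,14.])
def pose(n):
    s=snap(n);P=cloud(s).reshape(-1,3)*1000
    m=(abs(P[:,2]-60)<3)&(P[:,0]>490)&(P[:,0]<720)&(abs(P[:,1])<160)
    q=P[m][:,:2]; c=np.median(q,0); q=q[np.hypot(*(q-c).T)<135]
    r=cv2.minAreaRect(q.astype(np.float32)); b=cv2.boxPoints(r)
    e=max((b[1]-b[0],b[2]-b[1]),key=np.linalg.norm); e=e*np.sign(e[1])
    yaw=np.arctan2(-e[0],e[1]); X=np.array([np.cos(yaw),np.sin(yaw)]); Y=np.array([-X[1],X[0]])
    ax,ay=q@X,q@Y; px,py=np.percentile(ax,[2,98]),np.percentile(ay,[1,99])
    C=X*px.mean()+Y*py.mean()
    d=C-O; S=np.array([np.cos(yaw0),np.sin(yaw0)]); T=np.array([-S[1],S[0]])
    print(n,'C',C.round(1),'size',np.diff(px).round(),np.diff(py).round(),'yaw',np.degrees(yaw).round(1),'| stop frame',(d@S).round(1),(d@T).round(1),np.degrees(yaw-yaw0).round(1))
    for k in(-88,88): print('  near face y',k,(C-50*X+k*Y).round(1))
if __name__=='__main__':
    pose('scene'); pose('side'); t=status.get_state(); print(t['clock'],t['tool_pos'].round(4),t['force'].round(1))
E
python3 pose.py
```

```text
scene C [564.   -0.6] size [95.] [213.] yaw -1.8 | stop frame -76.9 -9.1 -5.9
  near face y -88 [511.2 -87. ]
  near face y 88 [516.8  88.9]
side C [558.9 -35.7] size [97.] [154.] yaw -1.1 | stop frame -84.5 -43.7 -5.2
  near face y -88 [ 507.2 -122.7]
  near face y 88 [510.6  53.3]
3.825 [ 0.526  -0.0893  0.0388] [ 1.3  0.3 -0. ]
```

Run:
```python
from h import *
a=snap('scene')['img'][80:300,180:420]; b=snap('side')['img'][120:300,220:460]
a=cv2.resize(a,None,fx=1.65,fy=1.65); b=cv2.resize(b,(396,297)); 
b=cv2.copyMakeBorder(b,0,a.shape[0]-297,0,0,cv2.BORDER_CONSTANT)
cv2.imwrite('pics/c2.png',np.hstack([a,b])[:,:,::-1])
```

```text
(no output)
```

View pics/c2.png

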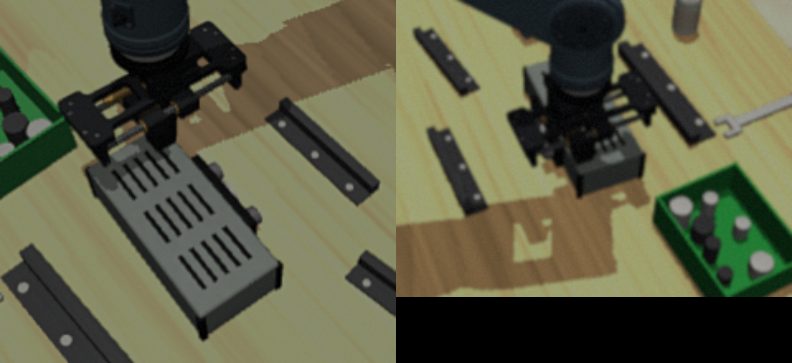

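Run:
```python
from h import *
t=status.get_state(); print(t['tool_pos'],t['tcp_rot'],t['joints'],t['qd'].round(3),t['force'])
for n in('scene','side'):
    P=cloud(snap(n)).reshape(-1,3)*1000
    for lo,hi in((66,74),(74,82),(82,92),(92,105)):
        q=P[(P[:,2]>lo)&(P[:,2]<hi)&(P[:,0]>400)&(P[:,0]<640)&(P[:,1]>-200)&(P[:,1]<0)]
        if len(q)>5: print(n,lo,len(q),np.percentile(q,[3,97],axis=0)[:,:2].round().tolist())
    if n=='scene':
        q=P[(abs(P[:,2]-60)<3)&(P[:,0]>440)&(P[:,0]<720)&(abs(P[:,1])<150)]
        for y in range(-100,115,30):
            b=q[abs(q[:,1]-y)<4]
            if len(b)>8: print(y,np.percentile(b[:,0],[2,98]).round())
```

```text
[ 0.52586252 -0.08931577  0.03883817] [0.0118125  0.70977654 0.70429191 0.00711572] [-0.39351025  0.30607875  1.85802637  0.00494533  0.95020705 -0.38857396] [-0.001 -0.005  0.    -0.001 -0.002 -0.   ] [-0.44122553 -0.54122919  0.05460551]
scene 66 44 [[512.0, -94.0], [539.0, -77.0]]
scene 74 49 [[513.0, -95.0], [540.0, -77.0]]
scene 82 53 [[511.0, -84.0], [540.0, -77.0]]
scene 92 28 [[510.0, -80.0], [540.0, -77.0]]
-100 [538. 609.]
-70 [515. 610.]
-40 [516. 611.]
-10 [516. 611.]
20 [517. 611.]
50 [518. 612.]
80 [519. 613.]
110 [519. 612.]
side 66 29 [[509.0, -100.0], [535.0, -87.0]]
side 74 31 [[507.0, -100.0], [537.0, -92.0]]
side 82 39 [[507.0, -99.0], [537.0, -93.0]]
side 92 22 [[508.0, -100.0], [537.0, -96.0]]
```

Run:
```python
from h import *
for n in('scene','side'):
    P=cloud(snap(n)).reshape(-1,3)*1000
    q=P[(P[:,2]>62)&(P[:,2]<260)&(P[:,0]>380)&(P[:,0]<680)&(P[:,1]>-200)&(P[:,1]<0)]
    for z in range(64,200,8):
        b=q[abs(q[:,2]-z)<4]
        if len(b): print(n,z,len(b),b.min(0)[:2].round(),b.max(0)[:2].round())
s=snap('wrist'); save(s,'w3.png'); print(s['p'],s['R'][:,2])
```

```text
scene 64 215 [ 513. -184.] [664.  -0.]
scene 72 41 [511. -98.] [540. -76.]
scene 80 55 [512. -97.] [541. -77.]
scene 88 37 [510. -82.] [540. -77.]
scene 96 24 [510. -79.] [541. -76.]
scene 104 14 [508. -80.] [518. -76.]
scene 112 16 [510. -97.] [517. -77.]
scene 120 8 [445. -90.] [553. -62.]
scene 128 79 [ 440. -111.] [610. -52.]
scene 136 206 [ 440. -112.] [609. -52.]
scene 144 420 [ 431. -113.] [609. -52.]
scene 152 348 [ 431. -117.] [615. -52.]
scene 160 382 [ 434. -116.] [617. -52.]
scene 168 1709 [ 429. -122.] [617. -52.]
scene 176 182 [ 482. -120.] [616. -57.]
scene 184 100 [482. -88.] [539. -63.]
scene 192 44 [506. -73.] [539. -63.]
side 64 74 [ 510. -197.] [628. -14.]
side 72 28 [508. -99.] [537. -83.]
side 80 29 [ 507. -100.] [538. -92.]
side 88 28 [ 506. -101.] [538. -94.]
side 96 23 [ 507. -100.] [537. -96.]
side 104 12 [ 527. -100.] [538. -81.]
side 112 10 [ 529. -100.] [535. -80.]
side 120 4 [493. -91.] [529. -81.]
side 128 38 [ 435. -124.] [606. -87.]
side 136 155 [ 435. -126.] [604. -61.]
side 144 280 [ 429. -125.] [605. -62.]
side 152 157 [ 428. -124.] [612. -58.]
side 160 270 [ 427. -124.] [613. -51.]
side 168 930 [ 427. -124.] [615. -52.]
side 176 132 [ 479. -122.] [613. -57.]
side 184 64 [ 479. -109.] [537. -68.]
side 192 25 [ 478. -108.] [511. -69.]
[ 0.52126773 -0.00952806  0.20708895] [ 0.0233046  -0.30857644 -0.95091402]
```

View pics/w3.png

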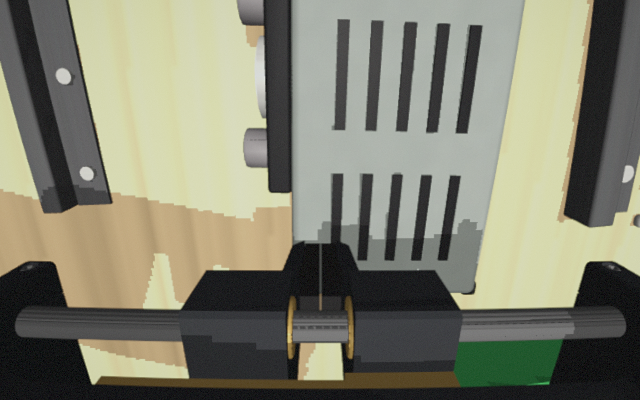

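The depth data put the gripper body's underside at about 125 mm, so the fingertips are at about 60 mm, on top of the lid. The wrist view agrees, with the tips at (320,243) over the lid edge. The charger hasn't moved. I'll lift, back off and measure the real tip height.

Emit:
carry_out(
  rows=[
    [[0,0,20,0,0,0],[0,0,10,0,0,0],[-30,0,0,0,0,0],[-40,0,0,0,0,0],[-30,0,0,0,0,0],[0,0,0,0,0,0],[0,0,0,0,0,0]],
  ],
)

```text
clock: 5.05
tool_pos: [0.4249, -0.0898, 0.0705]
tcp_rot: [0.014, 0.71, 0.704, 0.008]
force: [-0.0, 0.4, 0.8]
opening: 0.002
```

```bash
cat > tip.py <<'E'
from h import *
def tip():
    t=status.get_state(); p=t['tool_pos']*1000; print(t['clock'],p.round(1),R.from_quat(t['tcp_rot'][[1,2,3,0]]).as_matrix()[:,2].round(3),t['force'].round(1))
    for n in('scene','side'):
        P=cloud(snap(n)).reshape(-1,3)*1000
        q=P[(abs(P[:,0]-p[0])<22)&(abs(P[:,1]-p[1])<14)&(P[:,2]>8)&(P[:,2]<p[2]+120)]
        h=np.histogram(q[:,2],np.arange(8,200,6)); print(n,[(int(a),int(b)) for a,b in zip(h[1],h[0]) if b])
        k=q[q[:,2]<p[2]+70]; print(k.min(0).round(),k.max(0).round())
if __name__=='__main__': tip()
E
python3 tip.py; python3 pose.py
```

```text
5.05 [424.9 -89.8  70.5] [ 0.03  -0.008 -1.   ] [-0.   0.4  0.8]
scene [(92, 20), (98, 37), (104, 36), (110, 43), (116, 41), (122, 40), (128, 16), (134, 4), (140, 5), (146, 2), (152, 5), (158, 9), (164, 5), (170, 1), (176, 12), (182, 20), (188, 8)]
[ 406. -100.   93.] [441. -76. 139.]
side [(86, 1), (92, 16), (98, 17), (104, 31), (110, 21), (116, 29), (122, 20), (128, 15), (134, 17), (140, 8), (146, 1), (152, 3), (158, 1), (164, 2), (170, 2), (176, 1)]
[ 405. -101.   91.] [436. -77. 140.]
scene C [563.8  -1.1] size [95.] [214.] yaw -1.7 | stop frame -77.1 -9.6 -5.8
  near face y -88 [511.2 -87.6]
  near face y 88 [516.4  88.4]
side C [560.7  -8. ] size [94.] [208.] yaw -1.6 | stop frame -80.7 -16.3 -5.7
  near face y -88 [508.3 -94.6]
  near face y 88 [513.1  81.3]
5.25 [ 0.4246 -0.0895  0.0701] [0.3 0.4 0.5]
```

Emit:
carry_out(
  rows=[
    [[0,0,-20,0.5,1.7,0],[0,0,-15,0,0,0],[0,0,0,0,0,0]],
  ],
)

```text
clock: 5.62
tool_pos: [0.4261, -0.0896, 0.034]
tcp_rot: [-0.0, 0.709, 0.705, 0.0]
force: [0.1, 0.4, 0.6]
opening: 0.006
```

```bash
python3 tip.py
```

```text
5.625 [426.1 -89.6  34. ] [-0.     0.001 -1.   ] [0.1 0.4 0.6]
scene [(56, 17), (62, 36), (68, 34), (74, 34), (80, 39), (86, 24), (92, 8), (98, 5), (104, 6), (110, 4), (116, 5), (122, 6), (128, 5), (134, 3), (140, 10), (146, 3), (152, 1)]
[410. -98.  57.] [443. -77. 103.]
side [(50, 1), (56, 13), (62, 17), (68, 23), (74, 28), (80, 18), (86, 21), (92, 12), (98, 13), (104, 6), (110, 5), (116, 1), (122, 2), (128, 2)]
[ 408. -102.   53.] [440. -80. 103.]
```

Emit:
carry_out(
  rows=[
    [[0,0,-15,0,0,0],[0,0,-12,0,0,0],[0,0,0,0,0,0]],
  ],
)

```text
clock: 6.1
tool_pos: [0.4273, -0.0903, 0.0071]
tcp_rot: [0.001, 0.709, 0.705, 0.001]
force: [-0.2, 0.5, 0.8]
opening: 0.001
```

```bash
python3 tip.py
python3 - <<'E'
from h import *
s=snap('side'); a=s['img'][120:280,220:420]; cv2.imwrite('pics/c4.png',cv2.resize(a,None,fx=3,fy=3)[:,:,::-1])
E
```

```text
6.1 [427.3 -90.3   7.1] [ 0.003 -0.001 -1.   ] [-0.2  0.5  0.8]
scene [(26, 8), (32, 23), (38, 31), (44, 32), (50, 37), (56, 26), (62, 9), (68, 6), (74, 5), (80, 2), (86, 3), (92, 6), (98, 5), (104, 2), (116, 12), (122, 6)]
[412. -98.  28.] [444. -77.  76.]
side [(26, 6), (32, 17), (38, 20), (44, 22), (50, 19), (56, 21), (62, 14), (68, 10), (74, 10), (80, 3), (86, 2), (92, 3), (98, 1), (104, 1)]
[ 409. -102.   29.] [441. -81.  77.]
```

View pics/c4.png

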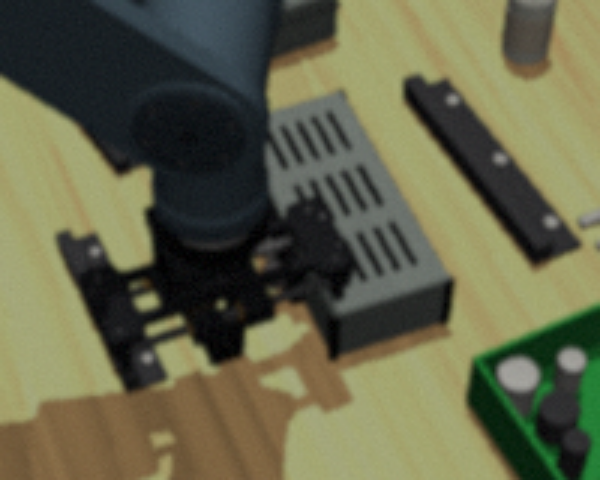

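Tip height is about 27 mm by both cameras, so the reported z reads about 21 mm low. The crop shows the fingers at (225,340), behind the right end and clear of the knobs. I'll push now, watching z.

Emit:
carry_out(
  rows=[
    [[20,0,-1,0,0,0],[20,0,-1,0,0.2,0],[15,0,-1,0,0.2,0],[6,0,-1,0,0.2,0],[6,0,-1,0,0.2,0],[6,0,-1,0,0.2,0],[0,0,0,0,0,0]],
  ],
)

```text
clock: 7.12
tool_pos: [0.5003, -0.0918, 0.0039]
tcp_rot: [-0.005, 0.709, 0.705, -0.008]
force: [-0.4, -0.7, 0.1]
opening: 0.008
```

```bash
python3 pose.py
```

```text
scene C [5.675e+02 5.000e-01] size [95.] [213.] yaw 1.2 | stop frame -73.3 -8.3 -2.9
  near face y -88 [519.4 -88.6]
  near face y 88 [515.7  87.4]
side C [587.7 -66. ] size [86.] [163.] yaw -42.1 | stop frame -57.9 -76.0 -46.2
  near face y -88 [491.6 -97.7]
  near face y 88 [609.6  32.8]
7.225 [ 0.5005 -0.0917  0.0039] [-0.7  0.4  0.3]
```

Emit:
carry_out(
  rows=[
    [[5,0,0,0,-0.3,0],[5,0,0,0,-0.3,0],[5,0,0,0,0,0],[5,0,0,0,0,0],[0,0,0,0,0,0]],
  ],
)

```text
clock: 7.85
tool_pos: [0.5151, -0.0926, 0.0036]
tcp_rot: [-0.005, 0.709, 0.705, -0.008]
force: [-0.5, -0.9, -0.3]
opening: -0.001
```

```bash
sed -i "s/pose('side');//" pose.py; python3 pose.py
```

```text
scene C [574.3   3.2] size [95.] [213.] yaw 5.0 | stop frame -66.3 -6.0 0.9
  near face y -88 [532.1 -88.8]
  near face y 88 [516.8  86.6]
7.9 [ 0.5152 -0.0926  0.0036] [-0.9 -1.2  0.8]
```

Emit:
carry_out(
  rows=[
    [[6,0,0,0,-0.5,0],[6,0,0,0,-0.3,0],[5,0,0,0,0,0],[0,0,0,0,0,0],[-30,0,0,0,0,0],[-40,0,0,0,0,0],[-30,0,0,0,0,0],[0,0,0,0,0,0]],
  ],
)

```text
clock: 8.9
tool_pos: [0.4293, -0.0928, 0.0034]
tcp_rot: [-0.0, 0.708, 0.706, -0.004]
force: [-0.3, 0.3, 0.8]
opening: 0.002
```

```bash
python3 pose.py; python3 tip.py
```

```text
scene C [581.2   5.2] size [95.] [214.] yaw 10.9 | stop frame -59.2 -4.5 6.8
  near face y -88 [548.7 -90.6]
  near face y 88 [515.6  82.2]
8.95 [ 0.4309 -0.0933  0.0038] [1.4 0.3 0.4]
8.95 [430.9 -93.3   3.8] [-0.004 -0.006 -1.   ] [1.4 0.3 0.4]
scene [(20, 2), (26, 18), (32, 25), (38, 35), (44, 31), (50, 30), (56, 13), (62, 5), (68, 7), (74, 2), (80, 2), (86, 4), (92, 4), (98, 5), (110, 12), (116, 3), (122, 1)]
[ 413. -102.   24.] [448. -80.  74.]
side [(20, 2), (26, 14), (32, 22), (38, 18), (44, 23), (50, 20), (56, 15), (62, 10), (68, 13), (74, 6), (80, 2), (86, 1), (92, 4), (98, 1), (104, 1), (110, 1)]
[ 413. -105.   24.] [445. -82.  73.]
```

Emit:
carry_out(
  rows=[
    [[0,45,0,0,0,0],[0,45,0,0,0,0],[0,45,0,0,0,0],[0,40,0,0,0,0],[0,0,0,0,0,0],[0,0,0,0,0,0]],
  ],
)

```text
clock: 9.8
tool_pos: [0.4431, 0.0852, 0.0066]
tcp_rot: [0.006, 0.708, 0.706, 0.0]
force: [0.4, 0.8, 0.4]
opening: 0.004
```

```bash
python3 tip.py
```

```text
9.8 [443.1  85.2   6.6] [ 0.01  -0.008 -1.   ] [0.4 0.8 0.4]
scene [(26, 4), (32, 8), (38, 10), (44, 8), (50, 7), (56, 3), (62, 1), (80, 1), (86, 1), (92, 2), (110, 5), (116, 25), (122, 10)]
[435.  78.  28.] [459.  97.  63.]
side [(26, 7), (32, 19), (38, 20), (44, 22), (50, 21), (56, 23), (62, 16), (68, 26), (74, 10), (80, 4), (86, 2), (92, 3), (98, 2), (110, 2)]
[423.  74.  28.] [458.  94.  77.]
```

Emit:
carry_out(
  rows=[
    [[20,0,-2,0,0.6,0],[20,0,-1,0,0.2,0],[8,0,-1,0,0.2,0],[6,0,-1,0,0,0],[6,0,0,0,0,0],[6,0,0,0,0,0],[6,0,0,0,0,0],[6,0,0,0,0,0],[0,0,0,0,0,0]],
  ],
)

```text
clock: 11.02
tool_pos: [0.5079, 0.0825, -0.0012]
tcp_rot: [-0.012, 0.711, 0.703, -0.015]
force: [0.8, 0.1, 0.7]
opening: 0.005
```

```bash
python3 pose.py
```

```text
scene C [588.3   3. ] size [94.] [215.] yaw 5.7 | stop frame -52.3 -7.3 1.6
  near face y -88 [547.2 -89.5]
  near face y 88 [529.9  85.7]
11.075 [ 0.5079  0.0824 -0.0013] [-0.6 -0.2  0.6]
```

Emit:
carry_out(
  rows=[
    [[5,1,1,0,-0.8,0],[5,1,1,0,-0.8,0],[6,0,0,0,-0.4,0],[6,0,0,0,0,0],[6,0,0,0,0,0],[0,0,0,0,0,0]],
  ],
)

```text
clock: 11.82
tool_pos: [0.5337, 0.0857, -0.0003]
tcp_rot: [-0.002, 0.711, 0.703, -0.004]
force: [-0.4, -0.4, 0.1]
opening: 0.006
```

```bash
python3 pose.py; python3 tip.py|grep -v scene
```

```text
scene C [599.4  -0.7] size [94.] [215.] yaw -2.3 | stop frame -41.5 -11.8 -6.4
  near face y -88 [545.9 -86.6]
  near face y 88 [553.   89.2]
11.875 [ 5.337e-01  8.560e-02 -3.000e-04] [-0.6  0.7 -0.2]
11.875 [ 5.337e+02  8.560e+01 -3.000e-01] [-0.009 -0.002 -1.   ] [-0.6  0.7 -0.2]
[518.  89.  26.] [527.  97.  68.]
side [(8, 1), (20, 13), (26, 21), (32, 21), (38, 25), (44, 22), (50, 26), (56, 27), (62, 13), (68, 8), (74, 4), (80, 3), (86, 2), (92, 4), (98, 1), (104, 2)]
[515.  72.  11.] [555.  98.  69.]
```

Emit:
carry_out(
  rows=[
    [[-30,0,2,0,0,0],[-40,0,1,0,0,0],[-10,-30,0,0,0,0],[0,-45,0,0,0,0],[0,-45,0,0,0,0],[0,-45,0,0,0,0],[0,-10,0,0,0,0],[0,0,0,0,0,0],[0,0,0,0,0,0]],
  ],
)

```text
clock: 13.1
tool_pos: [0.4576, -0.0961, 0.0064]
tcp_rot: [0.005, 0.711, 0.703, 0.0]
force: [0.5, -0.0, 0.6]
opening: 0.006
```

```bash
python3 pose.py; python3 tip.py|grep -v scene
```

```text
scene C [ 5.986e+02 -4.000e-01] size [95.] [214.] yaw -2.2 | stop frame -42.3 -11.4 -6.3
  near face y -88 [545.4 -86.5]
  near face y 88 [552.   89.4]
13.15 [ 0.4576 -0.0959  0.0064] [-0.1  0.5  1.1]
13.15 [457.6 -95.9   6.4] [ 0.008 -0.008 -1.   ] [-0.1  0.5  1.1]
[ 440. -104.   27.] [474. -83.  76.]
side [(20, 2), (26, 9), (32, 15), (38, 20), (44, 21), (50, 23), (56, 20), (62, 11), (68, 10), (74, 9), (80, 4), (86, 2), (92, 2), (98, 1), (104, 2), (110, 2)]
[ 439. -107.   25.] [471. -86.  76.]
```

Emit:
carry_out(
  rows=[
    [[25,6,-2,0,0.3,0],[25,0,-1,0,0.2,0],[15,0,-1,0,0,0],[6,0,0,0,0,0],[6,0,0,0,0,0],[6,0,0,0,0,0],[6,0,0,0,0,0],[6,0,0,0,0,0],[6,0,0,0,0,0],[0,0,0,0,0,0]],
  ],
)

```text
clock: 14.5
tool_pos: [0.5485, -0.0861, 0.0017]
tcp_rot: [-0.006, 0.707, 0.707, -0.013]
force: [0.9, 0.2, 0.2]
opening: 0.007
```

```bash
python3 pose.py
```

```text
scene C [610.4   7.1] size [95.] [210.] yaw 4.8 | stop frame -30.1 -4.7 0.7
  near face y -88 [567.8 -84.7]
  near face y 88 [553.2  90.7]
14.55 [ 0.5485 -0.0859  0.0016] [-0.3  0.3 -0.6]
```

Emit:
carry_out(
  rows=[
    [[6,-1,0,0,-0.6,0],[6,-1,0,0,-0.4,0],[6,0,0,0,0,0],[0,0,0,0,0,0],[-30,0,2,0,0,0],[-40,0,1,0,0,0],[-20,20,0,0,0,0],[0,45,0,0,0,0],[0,45,0,0,0,0],[0,45,0,0,0,0],[0,20,0,0,0,0],[0,0,0,0,0,0],[0,0,0,0,0,0]],
  ],
)

```text
clock: 16.18
tool_pos: [0.4723, 0.0933, 0.0047]
tcp_rot: [0.0, 0.707, 0.708, -0.005]
force: [-0.5, 0.1, -0.2]
opening: 0.0
```

```bash
python3 pose.py; python3 tip.py|grep -v scene
```

```text
scene C [616.6   6.6] size [94.] [214.] yaw 9.5 | stop frame -23.8 -5.7 5.4
  near face y -88 [581.8 -88.4]
  near face y 88 [552.8  85.2]
16.225 [0.4724 0.093  0.0047] [ 0.7 -0.  -0.2]
16.225 [472.4  93.    4.7] [-0.007 -0.008 -1.   ] [ 0.7 -0.  -0.2]
[481.  85.  29.] [488. 105.  50.]
side [(26, 10), (32, 22), (38, 17), (44, 27), (50, 23), (56, 21), (62, 19), (68, 18), (74, 7), (80, 6), (86, 2), (92, 1), (98, 3), (110, 3)]
[453.  81.  27.] [486.  99.  74.]
```

Emit:
carry_out(
  rows=[
    [[25,-6,-1,0,0,0],[25,0,-1,0,0,0],[10,0,0,0,0,0],[6,0,0,0,0,0],[6,0,0,0,0,0],[6,0,0,0,0,0],[6,0,0,0,0,0],[0,0,0,0,0,0]],
  ],
)

```text
clock: 17.32
tool_pos: [0.5452, 0.0858, 0.0007]
tcp_rot: [-0.01, 0.708, 0.706, -0.013]
force: [0.3, 1.3, 0.3]
opening: 0.006
```

```bash
python3 pose.py
```

```text
scene C [623.6   4.2] size [94.] [214.] yaw 4.5 | stop frame -17.0 -8.6 0.4
  near face y -88 [580.7 -87.4]
  near face y 88 [566.9  88. ]
17.375 [0.5452 0.0857 0.0006] [-0.2  0.1  0.1]
```

Emit:
carry_out(
  rows=[
    [[6,0,1,0,-0.8,0],[6,0,0,0,-0.5,0],[4,0,0,0,0,0],[0,0,0,0,0,0]],
  ],
)

```text
clock: 17.88
tool_pos: [0.5579, 0.0868, 0.0008]
tcp_rot: [-0.005, 0.708, 0.706, -0.006]
force: [-1.2, -0.1, 1.3]
opening: 0.002
```

```bash
python3 pose.py
```

```text
scene C [628.8   2.6] size [94.] [214.] yaw 1.3 | stop frame -12.0 -10.6 -2.8
  near face y -88 [580.7 -86.5]
  near face y 88 [576.9  89.4]
17.925 [0.558  0.0867 0.0008] [-3.3  0.9  1.9]
```

Emit:
carry_out(
  rows=[
    [[-30,0,2,0,0,0],[-40,0,1,0,0,0],[-10,-30,0,0,0,0],[0,-45,0,0,0,0],[0,-45,0,0,0,0],[0,-45,0,0,0,0],[0,-6,0,0,0,0],[0,0,0,0,0,0],[25,0,-2,0,0,0],[25,0,-1,0,0,0],[15,0,-1,0,0,0],[6,0,0,0,0,0],[6,0,0,0,0,0],[0,0,0,0,0,0]],
  ],
)

```text
clock: 19.68
tool_pos: [0.5621, -0.0855, 0.0019]
tcp_rot: [0.003, 0.706, 0.708, -0.002]
force: [-0.9, 0.2, -0.3]
opening: 0.001
```

```bash
python3 pose.py; python3 tip.py|grep -v scene
```

```text
scene C [628.1   4.2] size [95.] [210.] yaw 1.0 | stop frame -12.6 -8.9 -3.1
  near face y -88 [579.6 -84.6]
  near face y 88 [576.6  91.4]
19.725 [ 0.5617 -0.0855  0.0017] [0.3 0.6 0.1]
19.725 [561.7 -85.5   1.7] [ 0.002 -0.007 -1.   ] [0.3 0.6 0.1]
[545. -94.  25.] [580. -72.  71.]
side [(8, 5), (14, 6), (20, 7), (26, 22), (32, 26), (38, 29), (44, 24), (50, 21), (56, 15), (62, 8), (68, 6), (74, 5), (80, 5), (86, 1), (92, 4), (98, 2), (104, 2), (110, 1)]
[543. -99.  10.] [582. -73.  70.]
```

At the contact point now. I'll push in small steps.

Emit:
carry_out(
  rows=[
    [[6,0,0,0,0,0],[6,0,0,0,0,0],[5,0,0,0,0,0],[5,0,0,0,0,0],[0,0,0,0,0,0]],
  ],
)

```text
clock: 20.45
tool_pos: [0.5787, -0.0876, 0.0016]
tcp_rot: [-0.001, 0.707, 0.707, -0.006]
force: [-1.0, -0.9, -0.2]
opening: 0.004
```

```bash
python3 pose.py
```

```text
scene C [636.2   6.7] size [94.] [211.] yaw 6.6 | stop frame -4.3 -7.0 2.5
  near face y -88 [596.7 -86.5]
  near face y 88 [576.4  88.4]
20.5 [ 0.5788 -0.0876  0.0016] [ 0.2 -0.4  0.3]
```

Emit:
carry_out(
  rows=[
    [[4,0,0,0,0,0],[0,0,0,0,0,0],[-30,0,2,0,0,0],[-40,0,1,0,0,0],[-20,30,0,0,0,0],[0,45,0,0,0,0],[0,45,0,0,0,0],[0,45,0,0,0,0],[0,8,0,0,0,0],[0,0,0,0,0,0],[25,0,-1,0,0,0],[25,0,-1,0,0,0],[10,0,0,0,0,0],[0,0,0,0,0,0]],
  ],
)

```text
clock: 22.25
tool_pos: [0.5559, 0.0836, 0.0042]
tcp_rot: [0.003, 0.71, 0.704, -0.004]
force: [0.6, 0.2, -0.6]
opening: 0.006
```

```bash
python3 pose.py; python3 tip.py|grep -v scene
```

```text
scene C [637.9   5.4] size [94.] [214.] yaw 7.5 | stop frame -2.7 -8.5 3.4
  near face y -88 [599.9 -88.4]
  near face y 88 [576.8  86.1]
22.3 [0.5553 0.0837 0.004 ] [ 0.2 -0.7  1. ]
22.3 [555.3  83.7   4. ] [-0.002 -0.009 -1.   ] [ 0.2 -0.7  1. ]
[541.  88.  28.] [550.  96.  73.]
side [(8, 6), (14, 9), (20, 6), (26, 16), (32, 32), (38, 21), (44, 29), (50, 25), (56, 28), (62, 21), (68, 9), (74, 11), (80, 5), (86, 2), (92, 5), (104, 3), (110, 4)]
[536.  70.   8.] [577.  93.  72.]
```

Emit:
carry_out(
  rows=[
    [[5,0,0,0,0,0],[5,0,0,0,0,0],[4,0,0,0,0,0],[0,0,0,0,0,0]],
  ],
)

```text
clock: 22.9
tool_pos: [0.5636, 0.086, 0.0035]
tcp_rot: [-0.002, 0.709, 0.705, -0.007]
force: [0.4, -0.5, -0.6]
opening: 0.007
```

```bash
python3 pose.py
```

```text
scene C [641.    4.3] size [94.] [214.] yaw 5.1 | stop frame 0.3 -9.7 1.0
  near face y -88 [599.1 -87.8]
  near face y 88 [583.3  87.5]
22.95 [0.5637 0.0859 0.0035] [-1.5 -0.1  1. ]
```

Emit:
carry_out(
  rows=[
    [[4,0,0,0,0,0],[2,0,0,0,0,0],[0,0,0,0,0,0],[-30,0,2,0,0,0],[-40,0,1,0,0,0],[-40,0,0,0,0,0],[0,0,40,0,0,0],[0,0,50,0,0,0],[0,0,50,0,0,0],[0,0,0,0,0,0]],
  ],
)

```text
clock: 24.2
tool_pos: [0.4568, 0.0863, 0.151]
tcp_rot: [-0.001, 0.709, 0.705, -0.007]
force: [0.2, 0.0, -0.1]
opening: 0.007
```

```bash
python3 pose.py
python3 - <<'E'
from h import *
import pose as p; p.pose('side')
from meas import comps
for n in('scene','side'):
    s=snap(n)
    for o in comps(s,.052,.07,300)+comps(s,.018,.032,300): print(n,*o[:6])
s=snap('scene'); save(s,'s5.png')
E
```

```text
scene C [641.8   4.2] size [94.] [214.] yaw 4.3 | stop frame 1.1 -9.9 0.2
  near face y -88 [598.6 -87.4]
  near face y 88 [585.3  88.1]
24.25 [0.4551 0.0864 0.1488] [ 0.7 -0.7 -0.6]
side C [638.4   1.1] size [94.] [215.] yaw 4.1 | stop frame -2.5 -12.8 0.0
  near face y -88 [594.8 -90.3]
  near face y 88 [582.2  85.3]
scene 963 [170. 145.] 0.0583 [ 659. -267.] [132. 175.] 3.5
scene 7291 [256. 241.] 0.06 [635.   2.] [116. 224.] 4.2
scene 7402 [384. 361.] 0.0624 [604. 301.] [113. 171.] 3.9
scene 371 [165. 132.] 0.025 [ 625. -312.] [ 92. 181.] 44.6
scene 301 [195. 181.] 0.025 [ 656. -182.] [ 15. 131.] 88.0
scene 1577 [240. 276.] 0.0252 [691.  32.] [114. 242.] 29.3
scene 547 [437. 261.] 0.0194 [411. 220.] [ 15. 161.] 9.4
side 665 [310. 112.] 0.0606 [603. 300.] [113. 174.] 3.3
side 2942 [360. 178.] 0.0589 [633.   1.] [117. 226.] 4.4
side 793 [424. 260.] 0.0576 [ 658. -266.] [134. 172.] 3.7
```

View pics/s5.png

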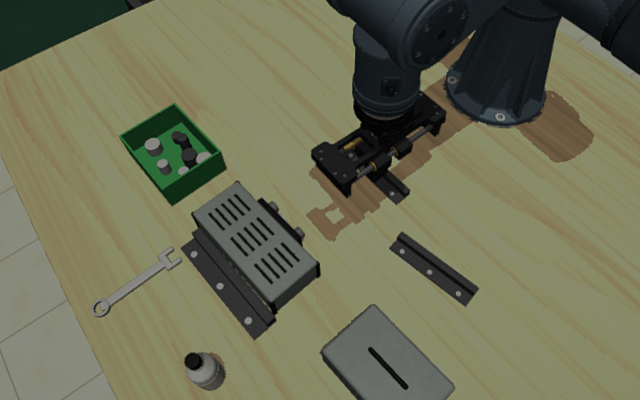

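The charger at (255,243) stands flat along the strip, with the case untouched.

```bash
python3 -c "
from bench import ticket; print(ticket.close_job())"
```

```text
the job is handed in; nothing more can be done
None
```

The charger is up against the stop strip and I handed the job in at about 24 s of the 67 s allowed; no verdict was reported. I got it there with seven alternating pushes on the two bare near corners.

**Last checks, stop frame:**

| Check | Scene camera | Side camera | Limit |
|---|---|---|---|
| x | +1 mm | −2.5 mm | −13 to +10 mm |
| y | −10 mm | −13 mm | ±25 mm |
| Squareness | 0.2° | 0.0° | 10° |

- **Flatness and case:** The lid still stands at 59–60 mm, so the charger is flat on the bench. The case measures where it was at the start, to within about 1 mm.
- **Centring:** The charger sits 10–13 mm off the strip's centre. That is inside the limit but not exactly in line with its ends. The two cameras differ by about 3 mm, and I left it there.
- **Controls:** I kept the fingers clear of them on every move. The force readings between moves stayed within a few newtons. I did not measure contact on the controls directly.

**What disagreed:** The arm's reported tool height read about 21 mm lower than the fingertips really were, judging by both cameras. Because of this, the first push slid over the top of the lid instead of pushing. The charger did not move in that attempt, and afterwards I set the height from the cameras.

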